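# Load the battery tray of the display turntable

### The job

The display turntable needs its battery tray back: the tray is lying the wrong way round on the bench. Turn it end for end, slide it contact end first between the turntable's guide rails until its orange face plate is fully home against the rubber bumpers, then swing the lock lever over into the notch with the green mark so that its dog holds the tray in. Leave the mug on the turntable and the other stock where they are.

Things in the scene. Friction and masses are not known exactly. Their poses are not given: they have to be found in the camera images.
- turntable: Battery display turntable, fixed; place and yaw vary. Origin on the bench at the middle of the tray bay's mouth, +x the way the tray slides in, z up. Tray bay between two aluminium guide rails x 0 to 123 mm, then a white housing (x 123 to 243, y -61 to 61, 46 mm high) with a wooden disc, radius 53 at x = 186, top 55 mm up, carrying a mug.
- bay_mouth (a point): Centre of the bay's mouth, 12 mm above turntable origin. Rails: webs 68 mm apart, 17 mm high; lips 58 mm apart, underside 13.5 mm up. No floor: the tray slides on the bench. Open above. In the first 12 mm webs flare to 76, lips to 66 mm. Black rubber bumpers (x 0 to 12, y 41 to 50 either side, 26 mm high): the face plate of a home tray meets their fronts at x = 0.
- bay_end (a point): Where tray_nose lies when the tray is fully home: 120 mm inside the mouth on the centre line, 12 mm above the bench (axes as the turntable's).
- battery_tray: Battery tray, about 0.26 kg, loose, flat on the bench, nose pointing away from the bay. Origin on the underside at the body's middle, +x to the contact nose, z up. Grey body x -60 to 60 mm, 54 wide, 26 high, four blue cells; mass centre within 15 mm of the origin, toward the tab; side walls grippable from 11 mm up. Side ribs 6 to 11 mm up, x -58 to 49, 64 mm over both, run under the rail lips.
- tray_nose (a point): Middle of the tray's contact nose face (copper contacts, corners rounded 8 mm), 60 mm ahead of the tray's origin, 12 mm above its underside. Home: at bay_end, tray +x along turntable +x.
- tray_tab (a point): Inside the orange upright pull tab, 80 mm behind the tray's origin (tray -x), 30 mm up; tab 12 mm wide in y, x -93 to -67 mm, 6 to 42 mm up. Between it and the body an orange face plate, 90 mm wide, x -68 to -60, 1 to 34 mm up: too wide for the rails, it stops at the bumpers.
- lever_pivot (a point): Vertical axis of the lock lever, on the bench at turntable x = -15, y = 62 mm; steel quadrant plate there, 8 mm thick, radius 70. Away from the hand arm a dog 45 mm long, 10 wide, 12 to 22 mm up, points along turntable -x when released, along -y when locked, 2 mm behind a home tray's face plate; a tray not home blocks it.
- lever_knob (a point): Middle of the upright black knob on the lever's hand arm: 16 mm diameter, 36 to 62 mm above the bench (the arm below it is 10 mm wide, 21 to 30 mm up), 75 mm from lever_pivot, on a circle about it. Grip or push it.
- green_notch (a point): Green mark of the lock notch on the quadrant plate, 64 mm from lever_pivot along turntable +y, 8 mm up. A red mark shows the release notch, along turntable +x.
- lock_lever (a joint): Lock lever, rad, counter-clockwise from above. 0: release notch, red mark, hand arm along turntable +x (start). 1.571: lock notch, green mark, arm along turntable +y; end stop 1.60. A spring plunger rides over a detent pin on leaving and entering a notch (2 to 6 N at the knob) and holds within 0.03 rad; free to turn between, stays where left.
- mug_sand: Sand-speckled stoneware mug, 68x88x61 mm, displayed on the turntable disc (its underside 55 mm above the bench); origin at the centre of its underside. Leave it.
- flagon: Blue stoneware flagon, 72x87x126 mm, standing right of the work; origin at the centre of its underside. Leave it.
- tumbler_teal_b: Teal tumbler with bare clay foot, 65x66x61 mm, at the right; origin under its centre. Leave it.
- saucer_teal: Teal saucer, 75x76x12 mm, at the right; origin under its centre. Leave it.
- cup_teal: Teal and tan cup, 64x65x63 mm, at the back, left of the middle; origin under its centre. Leave it.
- tureen: Small black lidded bowl, 68x69x62 mm, at the left; origin under its centre. Leave it.
- bowl_black: Black bowl, 98x96x35 mm, at the left; origin under its centre. Leave it.
- mug_speck: Sand-speckled mug, 63x82x59 mm, back left; origin under its centre. Leave it.
- tag_stack: Banded stack of kraft price tags, 36x48x12 mm, at the back left; origin under its centre. Leave it.

How it is judged (in metres and radians):
On the way, in this order (a step that is already met when the one before it is completed fails the run):
1. the tray is fully home in the guide rails, contact nose first (x of tray_nose in the frame of turntable between 0.116 and 0.124 m and y of tray_nose in the frame of turntable between -0.004 and 0.004 m and z of tray_nose in the frame of turntable between 0.008 and 0.016 m and angle between the x axis of battery_tray and the x axis of turntable, either way round below 0.05 rad and angle between battery_tray's own z axis and vertical below 0.05 rad), for 0.2 s.
2. the lock lever stands in the green notch (value of joint lock_lever between 1.5 and 1.64 rad), for 0.2 s.
At the end, for the whole second after the job is handed in: The tray lies level and at rest in the rails, contact nose within 4 mm of its home point along and across the bay and aligned with it within 0.05 rad, and the lock lever rests in the green notch (1.50 to 1.64 rad) (all of step 1 and all of step 2 and linear speed of battery_tray below 0.02 m/s and velocity of joint lock_lever between -0.1 and 0.1 rad/s); the robot touches nothing.
It fails at once if the mug on the turntable is shifted by more than 15 mm or tipped (distance of mug_sand from where it was at the start of the episode above 0.015 m or angle between mug_sand's own z axis and vertical above 0.4 rad).
It fails at once if any other stock on the bench is shifted by more than 15 mm or tipped (distance of any of flagon, tumbler_teal_b, saucer_teal, cup_teal, tureen, bowl_black, mug_speck, tag_stack from where it was at the start of the episode above 0.015 m or angle between flagon's own z axis and vertical above 0.4 rad).
It also fails if it takes over 72 s, if anything falls off the work surface, if the arm or the gripper's body presses on something with over 40 N, if the wrist force passes 120 N, or if a joint passes its speed limit or range.

### The arm

A 6-joint arm with a two-finger parallel gripper is mounted at the origin on a cart in front of the work surface, level with it; the furniture and walls round the work are solid. World frame = base frame: x ahead of the robot, y to its left, z up, the work surface at z = 0. Lengths are in mm, angles in rad, forces in N, time in s.
With the tool pointing down it reaches from about 275 to 750 mm from the base axis. Payload 10.2 kg.
Tool frame: the origin (TCP) lies on the centre line of the jaws, within the pads' length; the fingertips stand 17 mm ahead of it and the grasp point (between the pads) lies 2 mm behind it; z points along the fingers, y is the line along which they close (so a half turn about z gives the same grasp; the last joint's range is limited). The gripper opens to 85 mm and grips with 20 to 120 N. Pads are 22 mm wide; open, the fingers measure 114 mm over their backs; the gripper's body (76 mm by 85 mm) begins 54 mm behind the grasp point. The pads swing forward as they close: fully open they stand 13 mm farther back than shut.
Start: joints at [1.07, 0.313, 1.498, -0, 1.331, -0.223], TCP at [143.989, 504.875, 248.294] pointing down, gripper open.
Joint ranges: [-2.94, 2.94], [-0.97, 2.17], [0.19, 2.56], [-1.23, 4.37], [0.02, 3.11], [-2.88, 2.88]. Speed limits (rad/s): [2.39, 2.39, 3.01, 3.14, 3.14, 3.14].

### API

Orientations are given as a unit quaternion [w, x, y, z].
In Python, from rig import ctrl gives the robot as it stands. The module is installed in compiled form; this text tells all that it offers.
- The arm moves only by the shell command python3 -m jog 'ROWS' [FORCE]. ROWS is JSON, a list of rows, each an object with "delta_pos": the shift along the world's x, y, z in mm, a list of three; "angular": the turn, a rotation vector about the world's x, y, z in rad, a list of three; "fingers": the opening, from 0 (shut) to 1 (fully open). In form: [{"delta_pos": [tx, ty, tz], "angular": [rx, ry, rz], "fingers": fingers}, ...]. A call has 1 to 10 rows; each row is the pose to reach, as a shift and turn from the pose commanded when the call began; what a row does not reach only later rows make up. A row lasts 1/8 s, in which the tool goes at most 62.5 mm and 10.7 degrees, less where a joint would pass 70% of its speed; a pose out of reach is approached as far as the arm can. A call with a gripper value outside its range is refused whole. The fingers move at their own pace and stop on an object; FORCE is the grip in N (left out, the last holds). Time passes only in rows, so rows that repeat a pose let the fingers close. It gives the time, the measured TCP pose, the force, the opening and the grip force at its end, in the units of the state.
- ctrl.sense(): the state, without advancing time (a new reading comes with each control period).
- ctrl.capture(name): name is "scene" or "top"; returns a dict with "pixels" (400x640x3 uint8, blue, green, red), "fx", "fy", "cx", "cy" (pixels), "R" (3x3) and "t" (3): a world point X has camera coordinates R X + t. Camera axes: x right, y down, z forward; pixel columns grow to the right and rows downward; lengths in mm; the calibration is good to about 2 mm. A picture is of the moment at which its call begins. There is no depth.
- ctrl.finish_job(): hands the job in; it is judged then, once.
The state is a dict: "time_s": time; "joints": joint angles; "dq": joint speeds; "tau": joint torques, N m; "eef_pos": TCP position; "ee_rot": TCP orientation; "force": force on the tool from outside, world axes, zero at the start; "wrist_torque": the same for the moment, N m; "grip_width": opening from 0.0 (shut) to 1.0 (fully open); "grip_force": force on a finger pad.
Only numpy, scipy, OpenCV 4.12 (cv2) and the standard library are available. Lean on these libraries where they do the work, as an engineer would, in place of code of your own. Each camera call takes 0.05 s, during which the arm holds its last target. There are 200 camera calls.

## Working session

There is one attempt and no reset: what is moved stays moved. The work goes in short steps, Python scripts to look and compute and a shell command to move; the robot and the scene stay as the last step left them, time stands still between calls to the robot, and variables do not carry over. Pictures are saved under pics/ and viewed, at most 10 in all, crops included, and the job is handed in when it is done.

```bash
mkdir -p pics
cat > h.py <<'E'
import numpy as np, cv2
from rig import ctrl
def cap(n,save=None):
    c=ctrl.capture(n); c={k:(np.array(v) if not np.isscalar(v) else v) for k,v in c.items()}
    if save: cv2.imwrite('pics/'+save+'.png',c['pixels'])
    return c
def ray(c,u,v,z):
    d=c['R'].T@np.array([(u-c['cx'])/c['fx'],(v-c['cy'])/c['fy'],1.]); o=-c['R'].T@c['t']
    return o+d*(z-o[2])/d[2]
def proj(c,X):
    p=c['R']@np.array(X,float)+c['t']; return c['fx']*p[0]/p[2]+c['cx'],c['fy']*p[1]/p[2]+c['cy']
E
python3 - <<'E'
from h import *
for n in('scene','top'):
    c=cap(n,n+'0'); print(n,c['fx'],c['cx'],c['cy'],-c['R'].T@c['t'],c['R'].round(3).tolist())
s=ctrl.sense();print(s)
E
```

```text
scene 436.42527782428226 320.7035868323266 198.60074728607154 [-403.89281061 -486.45828896  943.48873407] [[0.423, -0.906, -0.006], [-0.578, -0.265, -0.772], [0.698, 0.33, -0.636]]
top 377.0951739030781 327.5269535608232 198.29137664785995 [ 296.19935297  -10.07531156 1239.01684321] [[-0.032, -0.999, -0.003], [-0.976, 0.032, -0.216], [0.216, -0.004, -0.976]]
{'time_s': 0.1, 'joints': array([ 1.06961828e+00,  3.13374290e-01,  1.49836969e+00,  1.65149382e-05,
        1.33100299e+00, -2.23400458e-01]), 'dq': array([ 0.00041668, -0.00089983, -0.00210033,  0.00117526,  0.00265871,
       -0.00024094]), 'tau': array([ 2.20672700e-03, -4.12900436e+01, -2.60137367e+01, -2.28729682e-04,
        3.07323353e-03,  2.43404111e-05]), 'eef_pos': array([143.86754966, 504.68014051, 247.79917247]), 'ee_rot': array([-2.12054163e-04,  1.38444617e-01,  9.90370009e-01, -5.36853088e-04]), 'force': array([ 1.25081436, -0.6817593 ,  0.12306231]), 'wrist_torque': array([-0.01833044, -0.01609498,  0.04486567]), 'grip_force': 0.0, 'grip_width': 0.9996739917131635}
```

View pics/top0.png

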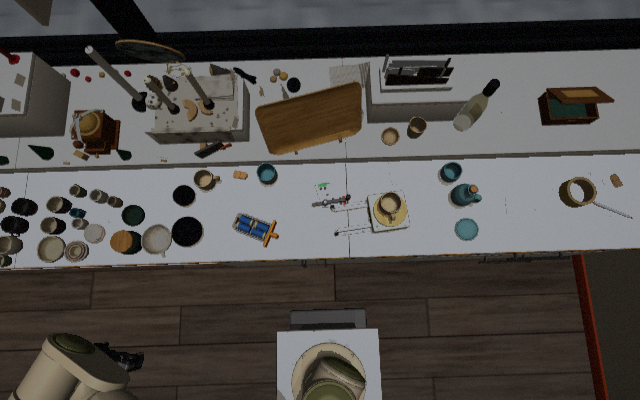

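View pics/scene0.png

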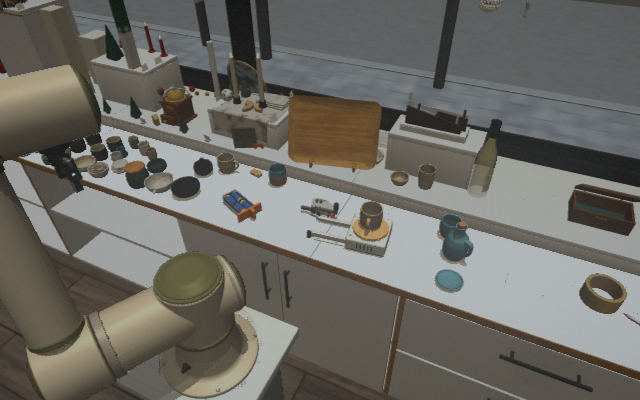

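Run:
```python
from h import *
a=cv2.imread('pics/top0.png')[170:260,225:417];b=cv2.imread('pics/scene0.png')[180:265,215:400]
a=cv2.resize(a,(768,360),interpolation=cv2.INTER_CUBIC);cv2.imwrite('pics/ta.png',a)
b=cv2.resize(b,(740,340),interpolation=cv2.INTER_CUBIC);cv2.imwrite('pics/sb.png',b)
```

```text
(no output)
```

View pics/ta.png

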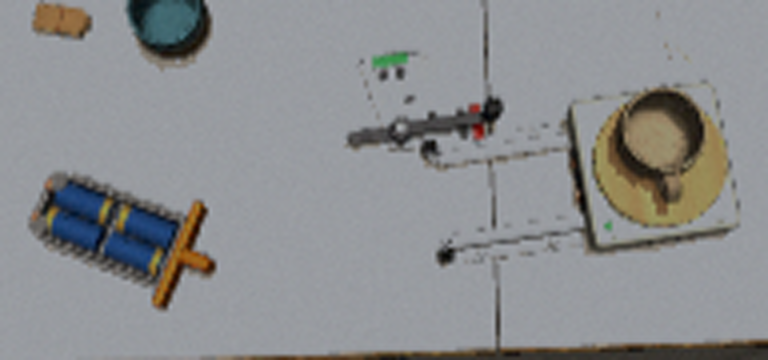

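View pics/sb.png

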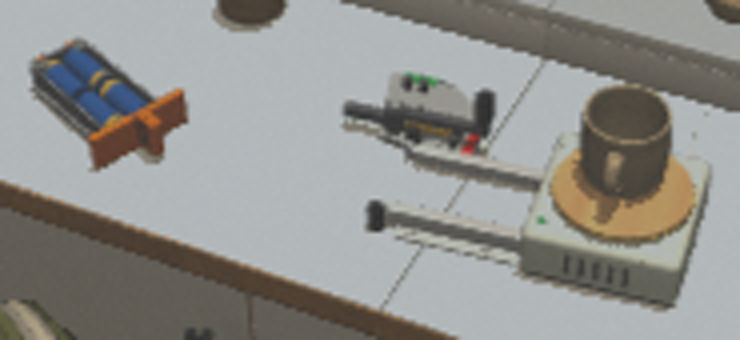

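Top view (crop /4 + (225,170)): tray's orange plate spans crop (199,205)–(160,304), tab toward the bay; housing corners at (571,103),(712,85),(738,228),(593,247); green mark (390,61), red (476,122).

```bash
cat >> h.py <<'E'
def fit(P,Q): # 2D rigid: Q = R P + t
    P=np.array(P,float);Q=np.array(Q,float);p=P.mean(0);q=Q.mean(0);A=P-p;B=Q-q
    th=np.arctan2((A[:,0]*B[:,1]-A[:,1]*B[:,0]).sum(),(A*B).sum())
    R=np.array([[np.cos(th),-np.sin(th)],[np.sin(th),np.cos(th)]]);t=q-R@p
    return th,R,t,np.linalg.norm(A@R.T-B,axis=1)
E
python3 - <<'E'
from h import *
T=cap('top');S=cap('scene')
def mask(c,lo,hi,box):
    h=cv2.cvtColor(c['pixels'],cv2.COLOR_BGR2HSV);m=cv2.inRange(h,lo,hi);k=np.zeros_like(m);x0,x1,y0,y1=box;k[y0:y1,x0:x1]=m[y0:y1,x0:x1];return k
def cen(m):
    v,u=np.nonzero(m);return u.mean(),v.mean(),len(u)
gT=cen(mask(T,(40,80,60),(85,255,255),(310,335,178,195)));rT=cen(mask(T,(0,120,60),(8,255,255),(335,352,190,210)))
gS=cen(mask(S,(40,80,60),(85,255,255),(300,335,190,210)));print(gT,rT,gS)
tt=lambda u,v:(u/4+225-.4,v/4+170-.4); ss=lambda u,v:(u/4+215-.4,v/4+180-.4)
for nm,c,L in (('top',T,[((123,61),46,tt(571,103)),((243,61),46,tt(712,85)),((243,-61),46,tt(738,228)),((123,-61),46,tt(593,247)),((6,45),26,tt(429,147)),((6,-45),26,tt(445,254)),((-15,126),8,gT[:2])]),
  ('scene',S,[((243,-61),46,ss(672,280)),((123,-61),46,ss(524,242)),((6,-45),26,ss(376,204)),((-15,126),8,gS[:2])])):
    P=[l[0] for l in L];Q=[ray(c,*l[2],l[1])[:2] for l in L]
    th,R,t,e=fit(P,Q);print(nm,th,t,e.round(1))
for nm,c,box in(('top',T,(255,285,210,255)),('scene',S,(225,270,195,228))):
    m=mask(c,(5,130,60),(20,255,255),box); cs,_=cv2.findContours(m,0,2); k=max(cs,key=cv2.contourArea);r=cv2.minAreaRect(k);print(nm,m.sum()/255,r,cv2.boxPoints(r).tolist())
L=[((-64,-45),34,tt(199,204)),((-64,45),34,tt(160,305)),((-93,0),42,tt(214,266)),((60,-27),26,tt(52,175)),((60,27),26,tt(33,227))]
Q=[ray(T,*l[2],l[1])[:2] for l in L];th,R,t,e=fit([l[0] for l in L],Q);print('tray',th,t,e.round(1))
L=[((-68,-45),34,ss(185,92)),((-68,45),34,ss(92,142)),((60,-27),26,ss(75,40)),((60,27),26,ss(32,66))]
Q=[ray(S,*l[2],l[1])[:2] for l in L];th,R,t,e=fit([l[0] for l in L],Q);print('trayS',th,t,e.round(1))
E
```

```text
(np.float64(321.96), np.float64(184.56), 25) (np.float64(343.9230769230769), np.float64(200.3846153846154), 13) (np.float64(320.42857142857144), np.float64(199.42857142857142), 7)
top -1.464182620040348 [493.22541927 -25.83492023] [2.4 2.8 3.1 2.7 1.4 1.1 0.2]
scene -1.4896898745587235 [492.20180646 -31.24511626] [3.8 7.3 1.7 5.1]
top 106.0 ((272.6379089355469, 234.8448486328125), (10.767128944396973, 27.311742782592773), 23.198591232299805) [[262.3103332519531, 245.27587890625], [273.0689392089844, 220.17242431640625], [282.9654846191406, 224.413818359375], [272.2068786621094, 249.51727294921875]]
scene 84.0 ((249.2574005126953, 210.2311553955078), (6.241321563720703, 25.48062515258789), 66.37062072753906) [[236.33444213867188, 212.47869873046875], [259.6787109375, 202.26559448242188], [262.18035888671875, 207.98361206054688], [238.83609008789062, 218.19671630859375]]
tray 1.1775827842121367 [479.53658776 233.32422584] [3.1 1.4 0.9 4.1 5.6]
trayS 1.1857843202601057 [478.88699918 232.90996974] [1.1 2.1 3.8 5.8]
```

```bash
python3 -m jog '[{"delta_pos":[326,-295,-128],"angular":[0,0,1.456],"fingers":1},{"delta_pos":[326,-295,-128],"angular":[0,0,1.456],"fingers":1},{"delta_pos":[326,-295,-128],"angular":[0,0,1.456],"fingers":1},{"delta_pos":[326,-295,-128],"angular":[0,0,1.456],"fingers":1},{"delta_pos":[326,-295,-128],"angular":[0,0,1.456],"fingers":1},{"delta_pos":[326,-295,-128],"angular":[0,0,1.456],"fingers":1},{"delta_pos":[326,-295,-128],"angular":[0,0,1.456],"fingers":1},{"delta_pos":[326,-295,-128],"angular":[0,0,1.456],"fingers":1},{"delta_pos":[326,-295,-128],"angular":[0,0,1.456],"fingers":1},{"delta_pos":[326,-295,-128],"angular":[0,0,1.456],"fingers":1}]' 40
```

```text
time_s: 1.45
eef_pos: [470.2, 209.3, 119.9]
ee_rot: [-0.0, -0.555, 0.832, 0.0]
force: [-0.4, -0.3, 1.3]
grip_width: 0.996
grip_force: 0.0
```

```bash
python3 -m jog '[{"delta_pos":[0,0,-50],"angular":[0,0,0],"fingers":1},{"delta_pos":[0,0,-80],"angular":[0,0,0],"fingers":1},{"delta_pos":[0,0,-94],"angular":[0,0,0],"fingers":1},{"delta_pos":[0,0,-94],"angular":[0,0,0],"fingers":0.4},{"delta_pos":[0,0,-94],"angular":[0,0,0],"fingers":0.4},{"delta_pos":[0,0,-94],"angular":[0,0,0],"fingers":0.4},{"delta_pos":[0,0,-94],"angular":[0,0,0],"fingers":0.4},{"delta_pos":[0,0,-94],"angular":[0,0,0],"fingers":0.4},{"delta_pos":[0,0,-94],"angular":[0,0,0],"fingers":0.4}]' 40
```

```text
time_s: 2.58
eef_pos: [470.7, 210.2, 27.7]
ee_rot: [0.001, -0.556, 0.832, -0.0]
force: [-1.6, 1.2, 7.4]
grip_width: 0.619
grip_force: 43.2
```

```bash
python3 -m jog '[{"delta_pos":[0,0,30],"angular":[0,0,0],"fingers":0.4},{"delta_pos":[0,0,60],"angular":[0,0,0],"fingers":0.4},{"delta_pos":[3,-50,60],"angular":[0,0,0],"fingers":0.4},{"delta_pos":[8,-102,60],"angular":[0,0,-0.18],"fingers":0.4},{"delta_pos":[8,-102,60],"angular":[0,0,-0.36],"fingers":0.4},{"delta_pos":[8,-102,60],"angular":[0,0,-0.54],"fingers":0.4},{"delta_pos":[8,-102,60],"angular":[0,0,-0.72],"fingers":0.4},{"delta_pos":[8,-102,60],"angular":[0,0,-0.9],"fingers":0.4},{"delta_pos":[8,-102,60],"angular":[0,0,-1.08],"fingers":0.4},{"delta_pos":[8,-102,60],"angular":[0,0,-1.26],"fingers":0.4}]' && python3 -m jog '[{"delta_pos":[0,0,0],"angular":[0,0,-0.18],"fingers":0.4},{"delta_pos":[0,0,0],"angular":[0,0,-0.36],"fingers":0.4},{"delta_pos":[0,0,0],"angular":[0,0,-0.54],"fingers":0.4},{"delta_pos":[0,0,0],"angular":[0,0,-0.72],"fingers":0.4},{"delta_pos":[0,0,0],"angular":[0,0,-0.9],"fingers":0.4},{"delta_pos":[0,0,0],"angular":[0,0,-1.08],"fingers":0.4},{"delta_pos":[0,0,0],"angular":[0,0,-1.26],"fingers":0.4},{"delta_pos":[0,0,0],"angular":[0,0,-1.382],"fingers":0.4},{"delta_pos":[0,0,0],"angular":[0,0,-1.382],"fingers":0.4},{"delta_pos":[0,0,0],"angular":[0,0,-1.382],"fingers":0.4}]'
python3 - <<'E'
from h import *
a=cap('top','top1')['pixels'][170:260,225:417];b=cap('scene','scene1')['pixels'][180:265,215:400]
o=np.vstack([cv2.resize(a,(600,281),interpolation=cv2.INTER_CUBIC),cv2.resize(b,(600,276),interpolation=cv2.INTER_CUBIC)])
cv2.imwrite('pics/c1.png',o)
E
```

```text
time_s: 3.82
eef_pos: [478.0, 107.9, 86.7]
ee_rot: [0.0, 0.044, 0.999, -0.0]
force: [0.8, -0.4, -2.5]
grip_width: 0.618
grip_force: 43.5
time_s: 5.08
eef_pos: [478.0, 107.9, 86.5]
ee_rot: [0.0, 0.667, 0.745, 0.0]
force: [0.1, 0.5, -1.5]
grip_width: 0.619
grip_force: 43.5
```

View pics/c1.png

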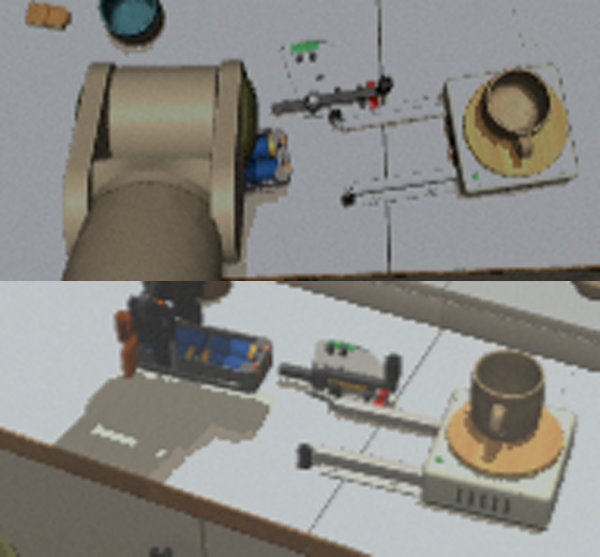

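```bash
python3 -m jog '[{"delta_pos":[0.5,0,-30],"angular":[0,0,0],"fingers":0.4},{"delta_pos":[0.5,0,-55],"angular":[0,0,0],"fingers":0.4},{"delta_pos":[0.5,0,-58],"angular":[0,0,0],"fingers":0.4},{"delta_pos":[2.6,-20,-58],"angular":[0,0,0],"fingers":0.4},{"delta_pos":[4.3,-35,-58],"angular":[0,0,0],"fingers":0.4},{"delta_pos":[5.4,-45,-58],"angular":[0,0,0],"fingers":0.4},{"delta_pos":[6.5,-55,-58],"angular":[0,0,0],"fingers":0.4},{"delta_pos":[7.5,-65,-58],"angular":[0,0,0],"fingers":0.4},{"delta_pos":[8.6,-75,-58],"angular":[0,0,0],"fingers":0.4},{"delta_pos":[8.6,-75,-58],"angular":[0,0,0],"fingers":0.4}]'
python3 - <<'E'
from h import *
print(ctrl.sense()['wrist_torque'],ctrl.sense()['force'])
a=cap('top','top2')['pixels'][170:260,225:417];b=cap('scene','scene2')['pixels'][180:265,215:400]
o=np.vstack([cv2.resize(a,(600,281),interpolation=cv2.INTER_CUBIC),cv2.resize(b,(600,276),interpolation=cv2.INTER_CUBIC)])
cv2.imwrite('pics/c2.png',o)
E
```

```text
time_s: 6.42
eef_pos: [486.7, 32.3, 28.3]
ee_rot: [0.0, 0.669, 0.744, 0.0]
force: [0.6, -0.5, -2.1]
grip_width: 0.619
grip_force: 43.5
[ 0.04867562  0.00370387 -0.06073582] [ 0.560599   -0.53416126 -2.09747416]
```

View pics/c2.png

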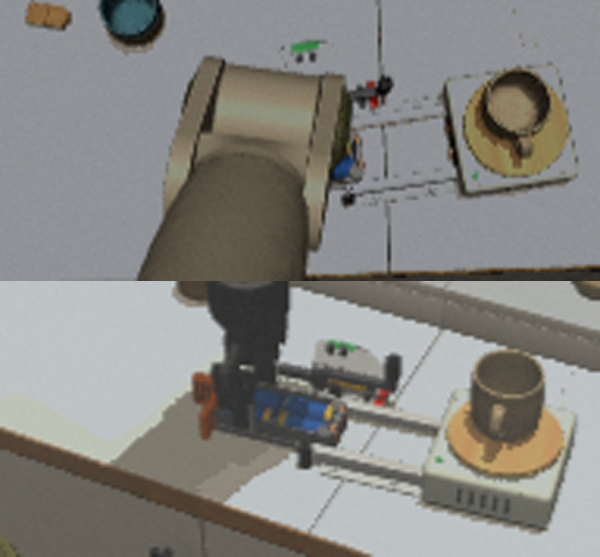

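Nose is just inside the mouth (scene ~(345,420) in the crop), centred, no contact force. Continue.

```bash
python3 -m jog '[{"delta_pos":[1.1,-10,0],"angular":[0,0,0],"fingers":0.4},{"delta_pos":[1.9,-18,0],"angular":[0,0,0],"fingers":0.4},{"delta_pos":[2.8,-26,0],"angular":[0,0,0],"fingers":0.4},{"delta_pos":[3.7,-34,0],"angular":[0,0,0],"fingers":0.4},{"delta_pos":[3.7,-34,0],"angular":[0,0,0],"fingers":0.4}]'
python3 -c "
from rig import ctrl
s=ctrl.sense();print(s['wrist_torque'],s['force'])"
```

```text
time_s: 7.15
eef_pos: [490.4, -1.7, 28.3]
ee_rot: [0.0, 0.669, 0.744, 0.0]
force: [-0.5, -0.2, -1.8]
grip_width: 0.618
grip_force: 43.5
[0.0257107  0.01627545 0.02596383] [-0.54283055 -0.18212246 -1.78898799]
```

```bash
python3 -m jog '[{"delta_pos":[0,0,0],"angular":[0,0,0],"fingers":0.85},{"delta_pos":[0,0,0],"angular":[0,0,0],"fingers":0.85},{"delta_pos":[0,0,0],"angular":[0,0,0],"fingers":0.85},{"delta_pos":[0,0,45],"angular":[0,0,0],"fingers":0.85},{"delta_pos":[0,0,60],"angular":[0,0,0],"fingers":0.85},{"delta_pos":[-6.2,58,60],"angular":[0,0,0],"fingers":0.5},{"delta_pos":[-6.2,58,60],"angular":[0,0,0],"fingers":0.5},{"delta_pos":[-6.2,58,60],"angular":[0,0,0],"fingers":0.5}]'
python3 - <<'E'
from h import *
a=cap('top','top3')['pixels'][170:260,225:417];b=cap('scene','scene3')['pixels'][180:265,215:400]
o=np.vstack([cv2.resize(a,(600,281),interpolation=cv2.INTER_CUBIC),cv2.resize(b,(600,276),interpolation=cv2.INTER_CUBIC)])
cv2.imwrite('pics/c3.png',o)
E
```

```text
time_s: 8.15
eef_pos: [484.0, 56.7, 88.1]
ee_rot: [-0.0, 0.668, 0.744, -0.0]
force: [0.6, 0.5, 0.5]
grip_width: 0.502
grip_force: 0.0
```

View pics/c3.png

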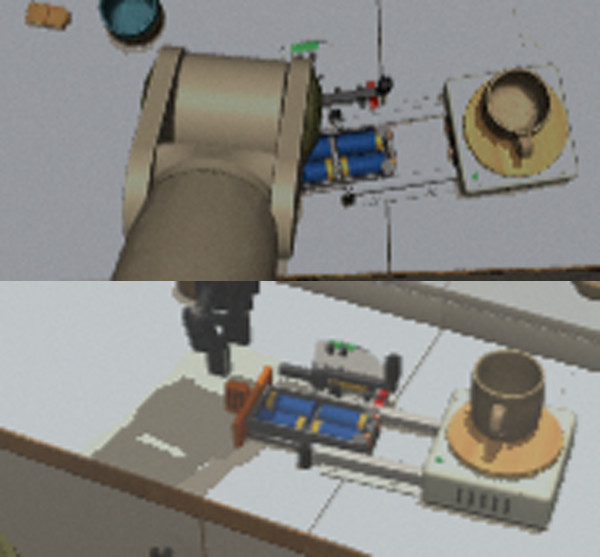

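Tray sits in the rails, nose about halfway (top crop (395,150)); gripper stands above the tab. Descend, grip, push.

```bash
python3 -m jog '[{"delta_pos":[0,0,-30],"angular":[0,0,0],"fingers":0.5},{"delta_pos":[0,0,-50],"angular":[0,0,0],"fingers":0.5},{"delta_pos":[0,0,-60],"angular":[0,0,0],"fingers":0.5},{"delta_pos":[0,0,-60],"angular":[0,0,0],"fingers":0},{"delta_pos":[0,0,-60],"angular":[0,0,0],"fingers":0},{"delta_pos":[0,0,-60],"angular":[0,0,0],"fingers":0},{"delta_pos":[0,0,-60],"angular":[0,0,0],"fingers":0},{"delta_pos":[0,0,-60],"angular":[0,0,0],"fingers":0}]' 25 && python3 -m jog '[{"delta_pos":[1.1,-10,0],"angular":[0,0,0],"fingers":0},{"delta_pos":[2.1,-20,0],"angular":[0,0,0],"fingers":0},{"delta_pos":[3.2,-30,0],"angular":[0,0,0],"fingers":0},{"delta_pos":[4.3,-40,0],"angular":[0,0,0],"fingers":0},{"delta_pos":[5.1,-48,0],"angular":[0,0,0],"fingers":0},{"delta_pos":[5.1,-48,0],"angular":[0,0,0],"fingers":0}]'
```

```text
time_s: 9.25
eef_pos: [484.4, 56.8, 28.8]
ee_rot: [0.0, 0.668, 0.744, 0.0]
force: [-1.3, -2.6, 5.7]
grip_width: 0.134
grip_force: 30.7
time_s: 10.0
eef_pos: [489.7, 8.5, 28.8]
ee_rot: [0.001, 0.668, 0.744, 0.0]
force: [-0.9, -3.4, 4.6]
grip_width: 0.136
grip_force: 30.6
```

```bash
python3 -m jog '[{"delta_pos":[0.4,-4,0],"angular":[0,0,0],"fingers":0},{"delta_pos":[0.8,-7,0],"angular":[0,0,0],"fingers":0},{"delta_pos":[0.8,-7,0],"angular":[0,0,0],"fingers":0}]'; python3 -m jog '[{"delta_pos":[0.2,-2,0],"angular":[0,0,0],"fingers":0},{"delta_pos":[0.2,-2,0],"angular":[0,0,0],"fingers":0}]';python3 -m jog '[{"delta_pos":[0.2,-2,0],"angular":[0,0,0],"fingers":0},{"delta_pos":[0.2,-2,0],"angular":[0,0,0],"fingers":0}]'
```

```text
time_s: 10.38
eef_pos: [490.4, 2.2, 28.9]
ee_rot: [0.0, 0.668, 0.744, 0.001]
force: [-0.5, 2.4, 6.7]
grip_width: 0.136
grip_force: 30.9
time_s: 10.62
eef_pos: [490.5, 0.3, 28.9]
ee_rot: [0.0, 0.668, 0.744, 0.001]
force: [-0.8, 3.8, 6.7]
grip_width: 0.134
grip_force: 30.9
time_s: 10.88
eef_pos: [490.7, -1.6, 28.9]
ee_rot: [0.0, 0.668, 0.744, 0.001]
force: [-0.2, 4.7, 7.2]
grip_width: 0.139
grip_force: 30.9
```

```bash
for i in 1 2 3; do python3 -m jog '[{"delta_pos":[0.2,-2,0],"angular":[0,0,0],"fingers":0},{"delta_pos":[0.2,-2,0],"angular":[0,0,0],"fingers":0}]' | grep -E "eef|force"; done
```

```text
eef_pos: [490.5, -2.4, 28.9]
force: [-1.0, 13.4, 10.2]
grip_force: 31.6
eef_pos: [490.4, -2.7, 28.9]
force: [-1.5, 26.8, 12.2]
grip_force: 32.3
eef_pos: [490.5, -3.1, 28.8]
force: [0.9, 38.6, 13.3]
grip_force: 32.8
```

Run:
```python
from h import *
print(ctrl.sense()['time_s'])
a=cap('top','top4')['pixels'][170:260,225:417];b=cap('scene','scene4')['pixels'][190:245,260:370]
o=np.vstack([cv2.resize(a,(600,281),interpolation=cv2.INTER_CUBIC),cv2.resize(b,(600,300),interpolation=cv2.INTER_CUBIC)])
cv2.imwrite('pics/c4.png',o)
```

```text
11.625
```

View pics/c4.png

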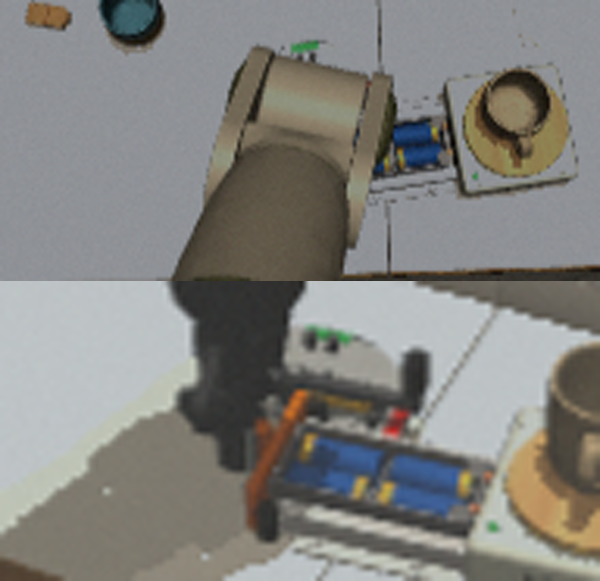

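Plate is against the bumper front (scene crop (265,500)) with a firm stop. Relax, release, lift, measure the tray and knob.

```bash
python3 -m jog '[{"delta_pos":[-0.4,3.8,0],"angular":[0,0,0],"fingers":0},{"delta_pos":[-0.4,3.8,0],"angular":[0,0,0],"fingers":0.4},{"delta_pos":[-0.4,3.8,0],"angular":[0,0,0],"fingers":0.4},{"delta_pos":[-0.4,3.8,0],"angular":[0,0,0],"fingers":0.4},{"delta_pos":[-0.4,3.8,50],"angular":[0,0,0],"fingers":0.4},{"delta_pos":[-0.4,3.8,100],"angular":[0,0,0],"fingers":0.4},{"delta_pos":[-8,60,110],"angular":[0,0,0],"fingers":0.4},{"delta_pos":[-15,120,110],"angular":[0,0,0],"fingers":0.4},{"delta_pos":[-15,120,110],"angular":[0,0,0],"fingers":0.4}]'
python3 - <<'E'
from h import *
T=cap('top','top5');S=cap('scene','scene5')
d=cv2.imread('pics/top0.png')
print('knob',ray(T,225-.4+490/4,170-.4+108/4,62))
a=T['pixels'][175:245,290:400];b=S['pixels'][190:245,260:370]
o=np.vstack([cv2.resize(a,(470,299),interpolation=cv2.INTER_CUBIC),cv2.resize(b,(470,235),interpolation=cv2.INTER_CUBIC)])
cv2.imwrite('pics/c5.png',o)
for X in [(-15,62,62),(60,62,62),(60,62,36)]:
    c,s=.1064,-.9943; w=(493.2+X[0]*c-X[1]*s,-25.8+X[0]*s+X[1]*c,X[2]); print(w,proj(T,w),proj(S,w))
E
```

```text
time_s: 12.85
eef_pos: [475.2, 114.7, 138.4]
ee_rot: [-0.0, 0.667, 0.745, 0.0]
force: [-0.2, -0.8, 0.8]
grip_width: 0.403
grip_force: 0.0
knob [560.54747724 -77.16275676  62.        ]
(553.2506, -4.2887, 62) (np.float64(324.4032804552157), np.float64(199.54840090940263)) (np.float64(312.3798048615761), np.float64(198.50779332155318))
(561.2306, -78.8612, 62) (np.float64(347.6212275476551), np.float64(196.37510340962075)) (np.float64(334.890516665791), np.float64(203.3297345310203))
(561.2306, -78.8612, 36) (np.float64(347.23394367768435), np.float64(198.13629631071177)) (np.float64(334.7717263088041), np.float64(209.59843202034952))
```

View pics/c5.png

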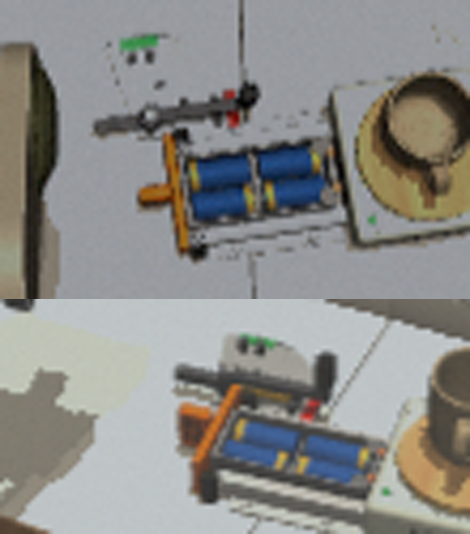

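Plate sits squarely on both bumpers (top crop (175,195)); knob at (561,-78). Go grip it.

```bash
python3 -m jog '[{"delta_pos":[86,-193,-18],"angular":[0,0,0],"fingers":0.5},{"delta_pos":[86,-193,-18],"angular":[0,0,0],"fingers":0.5},{"delta_pos":[86,-193,-18],"angular":[0,0,0],"fingers":0.5},{"delta_pos":[86,-193,-18],"angular":[0,0,0],"fingers":0.5},{"delta_pos":[86,-193,-18],"angular":[0,0,0],"fingers":0.5},{"delta_pos":[86,-193,-18],"angular":[0,0,0],"fingers":0.5},{"delta_pos":[86,-193,-60],"angular":[0,0,0],"fingers":0.5},{"delta_pos":[86,-193,-84],"angular":[0,0,0],"fingers":0.5},{"delta_pos":[86,-193,-84],"angular":[0,0,0],"fingers":0.5}]' 25 && python3 -m jog '[{"delta_pos":[0,0,0],"angular":[0,0,0],"fingers":0},{"delta_pos":[0,0,0],"angular":[0,0,0],"fingers":0},{"delta_pos":[0,0,0],"angular":[0,0,0],"fingers":0},{"delta_pos":[0,0,0],"angular":[0,0,0],"fingers":0},{"delta_pos":[0,0,0],"angular":[0,0,0],"fingers":0}]'
python3 - <<'E'
import numpy as np
for i in range(1,13):
    a=i*.131; th=-1.464
    print(i,round(a,3),(75*np.array([np.cos(th+a)-np.cos(th),np.sin(th+a)-np.sin(th)])).round(1))
E
```

```text
time_s: 14.08
eef_pos: [560.9, -80.0, 53.2]
ee_rot: [-0.002, 0.668, 0.744, -0.001]
force: [0.7, 0.3, 0.7]
grip_width: 0.501
grip_force: 0.0
time_s: 14.7
eef_pos: [562.6, -81.1, 55.7]
ee_rot: [0.001, 0.668, 0.744, 0.001]
force: [-0.2, 1.5, 6.1]
grip_width: 0.179
grip_force: 25.7
1 0.131 [9.7 1.7]
2 0.262 [19.   4.6]
3 0.393 [27.9  8.7]
4 0.524 [36.2 14. ]
5 0.655 [43.8 20.3]
6 0.786 [50.4 27.5]
7 0.917 [56.1 35.6]
8 1.048 [60.6 44.3]
9 1.179 [64.  53.5]
10 1.31 [66.1 63.1]
11 1.441 [67.  72.8]
12 1.572 [66.6 82.7]
```

```bash
python3 -m jog '[{"delta_pos":[9.7,1.7,0],"angular":[0,0,0.131],"fingers":0},{"delta_pos":[19,4.6,0],"angular":[0,0,0.262],"fingers":0},{"delta_pos":[27.9,8.7,0],"angular":[0,0,0.393],"fingers":0},{"delta_pos":[36.2,14,0],"angular":[0,0,0.524],"fingers":0},{"delta_pos":[43.8,20.3,0],"angular":[0,0,0.655],"fingers":0},{"delta_pos":[50.4,27.5,0],"angular":[0,0,0.786],"fingers":0},{"delta_pos":[56.1,35.6,0],"angular":[0,0,0.917],"fingers":0},{"delta_pos":[60.6,44.3,0],"angular":[0,0,1.048],"fingers":0},{"delta_pos":[64,53.5,0],"angular":[0,0,1.179],"fingers":0},{"delta_pos":[64,53.5,0],"angular":[0,0,1.179],"fingers":0}]' && python3 -m jog '[{"delta_pos":[2.1,9.6,0],"angular":[0,0,0.131],"fingers":0},{"delta_pos":[3,19.3,0],"angular":[0,0,0.262],"fingers":0},{"delta_pos":[2.6,29.2,0],"angular":[0,0,0.393],"fingers":0},{"delta_pos":[2.6,29.2,0],"angular":[0,0,0.393],"fingers":0}]'
```

```text
time_s: 15.95
eef_pos: [625.8, -26.3, 55.6]
ee_rot: [-0.0, 0.141, 0.99, 0.0]
force: [-6.7, 4.3, 9.5]
grip_width: 0.173
grip_force: 26.0
time_s: 16.45
eef_pos: [628.5, 2.1, 55.6]
ee_rot: [0.0, -0.055, 0.998, -0.0]
force: [-5.5, 0.9, 7.6]
grip_width: 0.174
grip_force: 25.9
```

```bash
python3 -m jog '[{"delta_pos":[0,2,0],"angular":[0,0,0],"fingers":0},{"delta_pos":[0,2,0],"angular":[0,0,0],"fingers":0}]'|grep -E "eef|force"; python3 -m jog '[{"delta_pos":[0,2,0],"angular":[0,0,0],"fingers":0},{"delta_pos":[0,2,0],"angular":[0,0,0],"fingers":0}]'|grep -E "eef|force"
```

```text
eef_pos: [628.4, 3.2, 55.6]
force: [-6.1, -1.6, 7.8]
grip_force: 25.9
eef_pos: [628.3, 5.1, 55.5]
force: [-6.1, -2.4, 7.6]
grip_force: 25.9
```

```bash
for i in 1 2 3; do python3 -m jog '[{"delta_pos":[0,1.5,0],"angular":[0,0,0],"fingers":0},{"delta_pos":[0,1.5,0],"angular":[0,0,0],"fingers":0}]'|grep -E "eef|force";done
```

```text
eef_pos: [628.4, 5.8, 55.5]
force: [-6.4, -6.8, 7.6]
grip_force: 25.9
eef_pos: [628.4, 6.0, 55.5]
force: [-6.3, -12.9, 6.7]
grip_force: 26.0
eef_pos: [628.4, 6.2, 55.5]
force: [-6.6, -18.9, 6.1]
grip_force: 26.2
```

```bash
python3 -m jog '[{"delta_pos":[0,-3.5,0],"angular":[0,0,0],"fingers":0},{"delta_pos":[0,-3.5,0],"angular":[0,0,0],"fingers":0.5},{"delta_pos":[0,-3.5,0],"angular":[0,0,0],"fingers":0.5},{"delta_pos":[0,-3.5,0],"angular":[0,0,0],"fingers":0.5},{"delta_pos":[0,-3.5,50],"angular":[0,0,0],"fingers":0.5},{"delta_pos":[0,-3.5,110],"angular":[0,0,0],"fingers":0.5},{"delta_pos":[-80,130,140],"angular":[0,0,0],"fingers":0.5},{"delta_pos":[-80,130,140],"angular":[0,0,0],"fingers":0.5},{"delta_pos":[-80,130,140],"angular":[0,0,0],"fingers":0.5},{"delta_pos":[-80,130,140],"angular":[0,0,0],"fingers":0.5}]'
python3 - <<'E'
from h import *
T=cap('top','top6');S=cap('scene','scene6')
a=T['pixels'][170:245,290:400];b=S['pixels'][185:245,260:370]
o=np.vstack([cv2.resize(a,(440,300),interpolation=cv2.INTER_CUBIC),cv2.resize(b,(440,240),interpolation=cv2.INTER_CUBIC)])
cv2.imwrite('pics/c6.png',o)
E
```

```text
time_s: 18.95
eef_pos: [547.8, 142.0, 195.1]
ee_rot: [0.001, -0.056, 0.998, 0.0]
force: [-0.3, -0.7, -0.3]
grip_width: 0.498
grip_force: 0.0
```

View pics/c6.png

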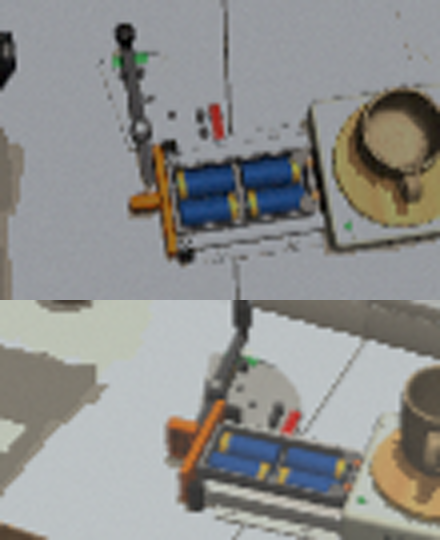

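The arm lies over the green mark (top crop (128,58)), the dog stands behind the face plate, and the tray is home. Handing in.

```bash
python3 -c "
from rig import ctrl
print(ctrl.finish_job())"
```

```text
the job is handed in; nothing more can be done
None
```

The tray is turned end for end and fully home against both bumpers, the lock lever stands in the green notch with its dog behind the face plate, and I handed the job in at about 19 s; it returned no verdict.

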